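# Load the slotted check weight onto the bench scale's carrier

## Task

Check weights are being built up on the bench scale: slide the loose brass slotted weight sideways onto the carrier's stem, under the black head and above the dark weight already there. Then turn it so that its slot no longer lines up with the dark weight's slot and it drops over the red pip, lying flat on the dark weight, and let go. Be gentle with the scale and leave the other things on the bench alone.

Things in the scene. Friction and masses are not known exactly. Their poses are not given: they have to be found in the camera images.
- weight_mid (a point): Centre of the loose brass slotted weight, half-way up: a disc 64 mm across, 12 mm thick, about 300 g, with flats at y = +-28 mm (31 mm long) to grip. Slot 9.5 mm wide along its +x; at the centre it widens into an 18 mm bore (back wall at x = -9 mm). 10 mm square windows go through it at y = +-18 mm. It starts flat on a blue block 16 mm high, 44 x 40 mm, in line with it, flats overhanging.
- slot_mouth (a point): Mouth of the brass weight's slot at its rim, half-way up, 30 mm from its centre; axes as the weight's. The slot flares from 9.5 mm wide (19 mm from the centre) to 22 mm here. This end leads when the weight slides onto the stem.
- scale: White bench scale, fixed; housing 200 (x) x 180 (y) mm, 54 mm high; origin at the centre of its underside, z up. Its platter, 63 mm up, is sprung (gives 1 mm per 4 N pressed down). On it stands the carrier: post, pan and a dark weight (52 mm across, 12 mm thick, its underside 98 mm up), which is fixed to the carrier with its slot along the scale's +x; the stem rises from it.
- seat (a point): Point over a yellow line across the clamp rail, 26 mm behind the scale's origin, level with the dark weight's top (110 mm up); axes as the scale's. The stem axis is 8 to 44 mm ahead of it along +x, clamped (unmeasured: see or feel it; it is rigid), and floats up to 6 mm either way along y (slides at 1 N). A round bevelled hub there: 15 mm across, 8 mm up. Over 20 N damages scale or carrier.
- neck (a point): Point over the yellow line, as high as the middle of the stem's flat neck (stem ahead of it as for seat). Neck, on the hub: 13 mm long along the scale's x, 6 mm thick, 20 mm high (8 to 28 mm over the dark weight); above it a black head, 26 mm across, 8 mm thick. The slot passes the neck only in line with the scale's x, from either end; with the neck in its bore, the weight can sink and turn.
- pip (a point): Where the red pip's top would be with the stem at the yellow line (it is ahead as for seat): 6 mm across, 5 mm high, 18 mm from the stem axis, 150 degrees counter-clockwise (from above) from the scale's +x. A window drops over it when the brass slot points 60 or 240 degrees counter-clockwise; until then the weight rides 5 mm high. Never turn the slot itself across the pip: it catches.
- tape_mid (a point): Centre of a yellow roll of packing tape standing on its flat side, 96 mm in diameter, 48 mm high; bystander.
- carton_mid (a point): Centre of a small cardboard carton, 100 x 130 x 70 mm; bystander.
- cleaner_mid (a point): Centre of a blue cleaner bottle, 52 mm in diameter, 130 mm high, standing; bystander.
Not all that is in view belongs to the job. What is meant by the part that bears weight_mid is not pink, purple or turquoise, and is the larger of those in its own colour.

How it is judged:
By the outcome, as a careful person would: the job done as asked, in the order asked, and still so for the second after the job is handed in, with the robot touching nothing.
It also fails if it takes over 54 s, if anything falls off the work surface, if the arm or the gripper's body presses on something with over 40 N, if the wrist force passes 120 N, or if a joint passes its speed limit or range.

## Robot

A 6-joint arm with a two-finger parallel gripper is mounted at the origin on the work surface. World frame = base frame: x ahead of the robot, y to its left, z up, the work surface at z = 0. Lengths are in m, angles in rad, forces in N, time in s.
With the tool pointing down it reaches from about 0.425 to 0.95 m from the base axis. Payload 3.5 kg.
Tool frame: the origin (TCP) lies between the finger pads; the fingertips stand 19 mm ahead of it and the grasp point (between the pads) is the TCP (ctrl.nose_length is the distance from the TCP to the fingertips, in m); z points along the fingers, y is the line along which they close (so a half turn about z gives the same grasp; the last joint's range is limited). The gripper opens to 85 mm and grips with 20 to 120 N. Pads are 22 mm wide; open, the fingers measure 114 mm over their backs; the gripper's body (76 mm by 85 mm) begins 54 mm behind the grasp point. The pads swing forward as they close: fully open they stand 13 mm farther back than shut.
Start: joints at [-1.308, 0.286, 1.577, -0, 1.279, -0.15], TCP at [0.271, -0.618, 0.25] pointing down, gripper open.
Joint ranges: [-2.77, 2.77], [-0.9, 2.22], [0.21, 2.48], [-1.53, 4.67], [0.24, 2.81], [-2.84, 2.84]. Speed limits (rad/s): [2.79, 2.79, 3.14, 3.14, 3.14, 3.14].

## Interface

Orientations are given as a unit quaternion [x, y, z, w].
In Python, from plant import ctrl gives the robot as it stands.
- The arm moves only by the tool apply_moves, never from a script. Its argument "series" is a list of rows, each a list of 6 numbers: the shift along the world's x, y, z scaled (see below), then the turn, a rotation vector about the world's x, y, z scaled (see below). A call has 1 to 20 rows; each row is the pose to reach, as a shift and turn from the pose commanded when the call began; what a row does not reach only later rows make up. The controller multiplies each number of a shift by 0.8 m and each number of a turn by 45 degrees. A row lasts 1/8 s, in which the tool goes at most 62.5 mm and 10.7 degrees, less where a joint would pass 70% of its speed; a pose out of reach is approached as far as the arm can. A call with a number of a shift or a turn outside -1 to 1 is refused whole. A call with a gripper value outside its range is refused whole. "jaw" is the opening, from 0 (shut) to 1 (fully open), set as the call begins (left out, the last holds). The fingers move at their own pace and stop on an object; "squeeze" is the grip in N (left out, the last holds). Time passes only in rows, so rows that repeat a pose let the fingers close. It gives the time, the measured TCP pose, the force, the opening and the grip force at its end, in the units of the state.
- ctrl.get_state(): the state, without advancing time (a new reading comes with each control period).
- ctrl.read_camera(name): name is "side" or "top"; returns the picture (400x640x3 uint8, red, green, blue); there is no depth.
- ctrl.get_calibration(name): a dict with "fx", "fy", "cx", "cy" (pixels), "dist_coeffs" ([k1, k2, p1, p2, k3] as OpenCV has them; the pictures are not rectified), "xyz" and "orientation" of the camera in the world. Camera axes: x right, y up, looking along -z (the intrinsics and any distortion apply to the point x, -y, -z); pixel columns grow to the right and rows downward; lengths in m; the calibration is good to about 2 mm. A picture is of the moment at which its call begins. get_calibration takes no time and is no camera call.
- ctrl.sign_off(): hands the job in; it is judged then, once.
Trained networks look in the newest picture that a camera, given by its name, has taken for a name from the list of things; names that differ only in an ending like _2 or _b are one class to them, and where a whole thing is asked for, a point or a joint stands for the part that bears it (a point fixed in the world has none). Each returns a list of dicts, best first, with "p" (0 to 1); they miss things now and then, are a little off and sometimes report something else, mostly with a low value. They report only what shows in the picture. A call takes as long as a camera call. They do not tell look-alikes from the thing itself.
- ctrl.boxes_of(thing, camera): "xy" ([column, row] as shares, 0 to 1, of the picture: columns of its width, rows of its height, amid what is visible of it).
- ctrl.silhouettes(thing, camera): "pixels" (400x640 bool, what is visible of it) and "xy" ([column, row] as shares, 0 to 1, of the picture: columns of its width, rows of its height, amid what is visible of it).
The state is a dict: "time": time; "qpos": joint angles; "dq": joint speeds; "joint_efforts": joint torques, N m; "eef_pos": TCP position; "tcp_rot": TCP orientation; "contact_force": force on the tool from outside, world axes, zero at the start; "wrist_torque": the same for the moment, N m; "opening": opening from 0.0 (shut) to 1.0 (fully open); "finger_force": force on a finger pad.
Only numpy, scipy, OpenCV 4.12 (cv2) and the standard library are available. Lean on these libraries where they do the work, as an engineer would, in place of code of your own. Each camera call takes 0.05 s, during which the arm holds its last target. There are 200 camera calls.

## Working session

There is one attempt and no reset: what is moved stays moved. The work goes in short steps, Python scripts to look and compute and a tool call to move; the robot and the scene stay as the last step left them, time stands still between calls to the robot, and variables do not carry over. Pictures are saved under pics/ and viewed, at most 10 in all, crops included, and the job is handed in when it is done.

Besides the shell and the picture viewer there is one more tool, called after ">>>" by a JSON object that holds its "method" and its "body", one argument or row to a line. apply_moves: Moves the arm, as the interface text tells. Shifts and turns lie within -1 to 1; 1 stands for 0.8 m of shift or 45 degrees of turn. Its arguments: {"type":"object","properties":{"series":{"type":"array"},"jaw":{"type":"number"},"squeeze":{"type":"number"}},"required":["series"]}

```bash
mkdir -p pics
cat > h.py <<'E'
import numpy as np, cv2
from scipy.spatial.transform import Rotation as R
from plant import ctrl
def cal(n):
    c=ctrl.get_calibration(n); K=np.array([[c['fx'],0,c['cx']],[0,c['fy'],c['cy']],[0,0,1]])
    M=R.from_quat(c['orientation']).as_matrix()@np.diag([1,-1,-1]); return K,np.array(c['dist_coeffs'],float),M,np.array(c['xyz'])
def onplane(n,px,z):
    K,d,M,t=cal(n); u=cv2.undistortPoints(np.array(px,float).reshape(-1,1,2),K,d).reshape(-1,2)
    r=np.c_[u,np.ones(len(u))]@M.T; return t+r*((z-t[2])/r[:,2])[:,None]
def proj(n,P):
    K,d,M,t=cal(n); P=(np.atleast_2d(P)-t)@M
    return cv2.projectPoints(P,np.zeros(3),np.zeros(3),K,d)[0].reshape(-1,2)
def shot(n,f,crop=None,s=1):
    im=ctrl.read_camera(n)
    o=im if crop is None else im[crop[1]:crop[3],crop[0]:crop[2]]
    cv2.imwrite('pics/'+f,cv2.resize(o[:,:,::-1],None,fx=s,fy=s,interpolation=cv2.INTER_CUBIC)); return im
E
python3 - <<'E'
from h import *
for n in('top','side'):
    shot(n,n+'0.png',s=1.25)
    c=ctrl.get_calibration(n);print(n,c)
    for t in('weight_mid','slot_mouth','scale','seat','neck','pip','tape_mid','carton_mid','cleaner_mid'):
        print(t,[(round(d['p'],2),[round(d['xy'][0]*640,1),round(d['xy'][1]*400,1)]) for d in ctrl.boxes_of(t,n)][:3])
print(ctrl.get_state())
E
```

```text
top {'fx': 386.1327071033187, 'fy': 386.1327071033187, 'cx': 317.11775581879084, 'cy': 201.38969095313593, 'dist_coeffs': array([-0.00857477,  0.        ,  0.        ,  0.        ,  0.        ]), 'xyz': array([0.44834675, 0.01783352, 1.22287167]), 'orientation': array([ 0.03969727, -0.0531545 , -0.70472285,  0.70637414])}
weight_mid [(0.61, [381.5, 196.4]), (0.59, [339.6, 224.4]), (0.58, [366.5, 255.1])]
slot_mouth [(0.54, [337.5, 227.2]), (0.52, [411.8, 228.9]), (0.51, [373.5, 223.0])]
scale [(0.63, [258.7, 208.1])]
seat [(0.76, [259.5, 210.7])]
neck [(0.83, [259.9, 207.0])]
pip [(0.57, [260.4, 210.5])]
tape_mid [(0.63, [336.3, 155.1])]
carton_mid [(0.71, [167.2, 233.9])]
cleaner_mid [(0.78, [454.7, 183.0])]
side {'fx': 516.0200387473938, 'fy': 516.0200387473938, 'cx': 316.7330032035037, 'cy': 194.29171894256075, 'dist_coeffs': array([0.0195347, 0.       , 0.       , 0.       , 0.       ]), 'xyz': array([ 0.23165047, -0.7617947 ,  1.04544249]), 'orientation': array([ 0.35368675, -0.07705009, -0.20525846,  0.90930629])}
weight_mid [(0.76, [291.2, 297.4]), (0.75, [347.0, 337.3]), (0.7
[... 353 characters left out ...]
array([-1.30799235e+00,  2.86281262e-01,  1.57668879e+00,  2.29789562e-05,
        1.27859627e+00, -1.49997077e-01]), 'dq': array([-1.28280925e-03,  7.09283167e-05, -4.52933785e-04, -7.26602710e-04,
       -4.01539813e-04,  7.00484633e-04]), 'joint_efforts': array([-1.61793459e-04, -4.05977976e+01, -2.92945844e+01, -1.68815077e-04,
        5.89024603e-04,  7.38815856e-06]), 'eef_pos': array([ 0.2708258 , -0.61827811,  0.25034345]), 'tcp_rot': array([9.78775602e-01, 2.04934920e-01, 1.17273086e-05, 1.25262371e-05]), 'contact_force': array([ 0.82591432,  1.16705238, -0.78444181]), 'wrist_torque': array([-0.01162998, -0.01527156, -0.00571918]), 'finger_force': 0.0, 'opening': 1.0035588450279362}
```

View pics/top0.png

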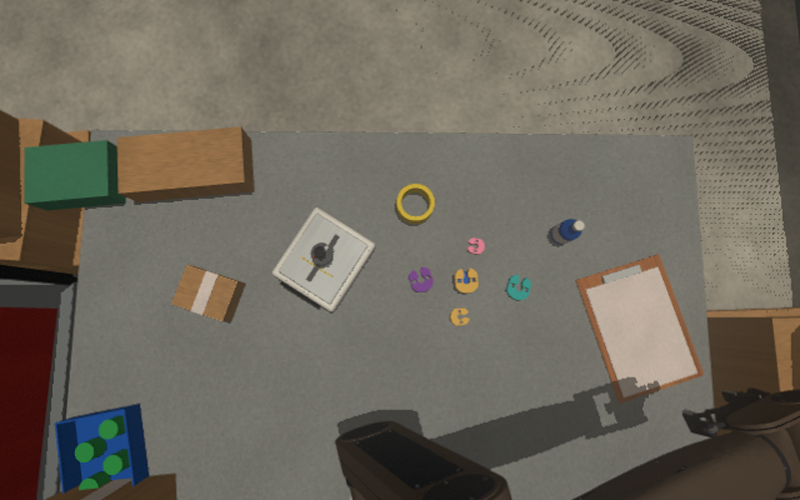

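View pics/side0.png

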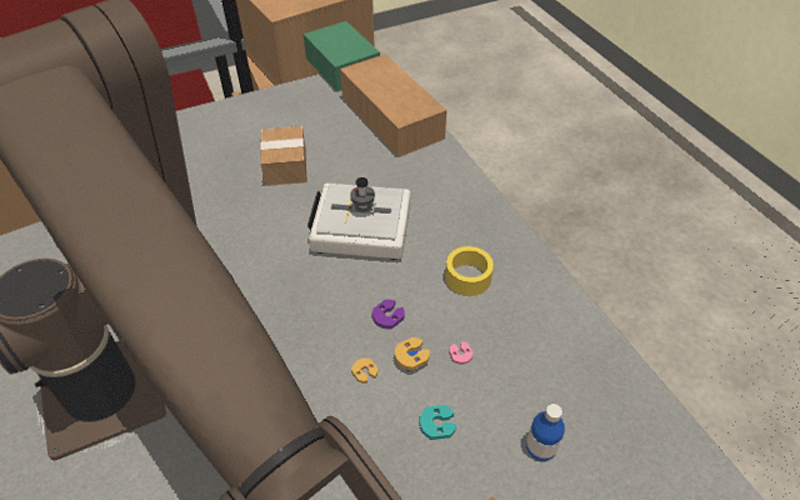

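The top view shows the loose brass weight at about (373,224) in original pixels, with decoys around it. The scale is at about (259,208), its rail pointing up and to the right, with the yellow line lower left. Next I'll take a closer look.

```bash
cat > m1.py <<'E'
from h import *
T=ctrl.read_camera('top');S=ctrl.read_camera('side')
def cr(im,x,y,w,h): return cv2.resize(im[y:y+h,x:x+w],(400,300),interpolation=cv2.INTER_CUBIC)
o=np.vstack([np.hstack([cr(T,210,162,100,75),cr(T,348,206,48,36)]),np.hstack([cr(S,236,135,100,75),cr(S,302,262,60,45)])])
cv2.imwrite('pics/m1.png',o[:,:,::-1])
for n,z in(('top',.022),('side',.022)):
    for d in ctrl.silhouettes('weight_mid',n):
        m=d['pixels'];print(n,round(d['p'],2),m.sum(),np.array(d['xy'])*[640,400],onplane(n,np.argwhere(m)[:,::-1].mean(0),z)[0].round(4))
for d in ctrl.silhouettes('scale','side')[:1]:pass
ctrl.read_camera('top')
m=ctrl.silhouettes('scale','top')[0]['pixels'];c=max(cv2.findContours(m.astype(np.uint8),0,2)[0],key=cv2.contourArea)
P=onplane('top',c.reshape(-1,2),.054)[:,:2];r=cv2.minAreaRect((P*1000).astype(np.float32));print(r)
# yellow mask in the scale area
for n,I,(x,y,w,h) in(('top',T,(210,162,100,75)),('side',S,(236,135,100,75))):
    hsv=cv2.cvtColor(I,cv2.COLOR_RGB2HSV);k=(hsv[...,0]>18)&(hsv[...,0]<35)&(hsv[...,1]>90);q=np.argwhere(k[y:y+h,x:x+w])[:,::-1]+[x,y];print(n,'yellow',len(q),q.mean(0),q.min(0),q.max(0))
    k=((hsv[...,0]<8)|(hsv[...,0]>172))&(hsv[...,1]>120);q=np.argwhere(k[y:y+h,x:x+w])[:,::-1]+[x,y];print(n,'red',q.tolist()[:20])
E
python3 m1.py
```

```text
top 0.78 301 [366.016 223.   ] [ 0.535  -0.1781  0.022 ]
top 0.66 234 [338.88 223.8 ] [ 0.5362 -0.068   0.022 ]
top 0.62 271 [414.016 232.2  ] [ 0.5161 -0.3093  0.022 ]
top 0.55 129 [367.104 250.68 ] [ 0.4483 -0.1591  0.022 ]
top 0.45 172 [380.992 200.6  ] [ 0.6229 -0.206   0.022 ]
side 0.83 424 [307.2 250.6] [ 0.5302 -0.077   0.022 ]
side 0.74 285 [367.168 284.12 ] [ 0.6158 -0.2166  0.022 ]
side 0.67 328 [290.496 298.72 ] [ 0.4394 -0.1718  0.022 ]
side 0.66 581 [350.4 339.6] [ 0.5118 -0.3191  0.022 ]
side 0.56 516 [330.304 281.68 ] [ 0.5327 -0.1775  0.022 ]
((580.7301025390625, 171.44827270507812), (185.36660766601562, 204.86151123046875), 57.95690155029297)
top yellow 24 [253.125      213.20833333] [241 206] [265 221]
top red [[251, 205]]
side yellow 21 [278.04761905 169.66666667] [276 160] [281 178]
side red [[284, 151], [285, 151], [284, 152], [285, 152]]
```

View pics/m1.png

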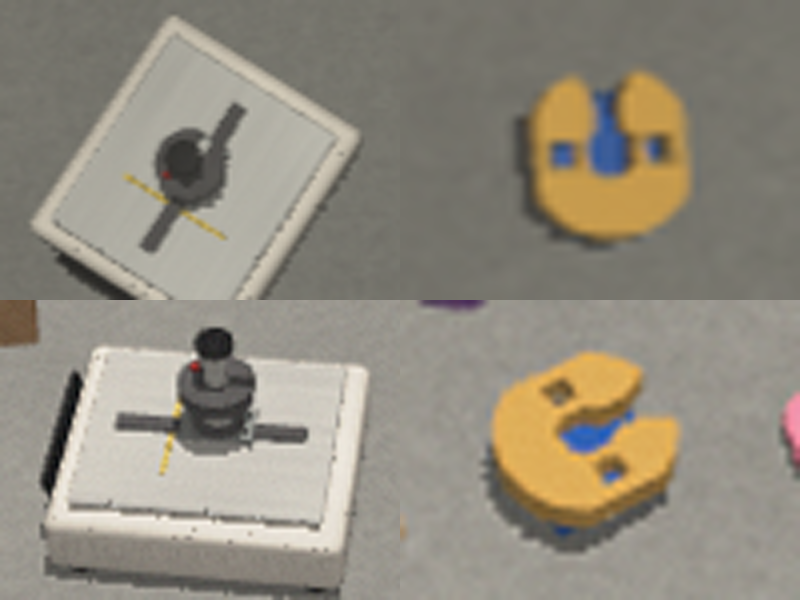

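The crops show the brass weight with its slot roughly along world +x and windows at top pixels (367.6,224.6) and (378.8,223.9). The stem sits ahead of the yellow line. The head is at top (256,201) and side (289.5,144). I'll slide the weight on from the scale's -x side.

Run:
```python
from h import *
from scipy.optimize import least_squares
yaw=lambda a,b:np.degrees(np.arctan2(*(b-a)[1::-1]))
f=lambda n,p,z:onplane(n,p,z)
w=f('top',[[367.6,224.6],[378.8,223.9]],.028);print('win',w,'slot yaw',yaw(w[1],w[0])-90,'mid',w.mean(0))
s=f('side',[[302+158/6.667,262+91/6.667],[302+212/6.667,262+167/6.667]],.028);print('side',s,yaw(s[1],s[0])-90,s.mean(0))
r=f('top',[[247.5,223.25],[269.25,188.25]],.065);print('rail',r,yaw(r[0],r[1]))
rs=f('side',[[236+117/4,135+121/4],[236+307/4,135+135/4]],.065);print('rail side',rs,yaw(rs[0],rs[1]))
y=f('top',[[241.25,206.25],[266.5,221.5]],.065);print('yel',y,yaw(y[0],y[1])+90,y.mean(0))
ys=f('side',[[281,160],[276,178]],.065);print('yel side',ys,ys.mean(0))
def tri(a,b):
    g=lambda X:np.r_[proj('top',X)[0]-a,proj('side',X)[0]-b]
    q=least_squares(g,[.58,.17,.14]);print(q.x.round(4),q.fun.round(2))
print('head');tri([256.2,201.2],[289.5,144]);print(f('top',[[256.2,201.2]],.146),f('side',[[289.5,144]],.146))
print('pip');tri([251.3,205.5],[284.5,151.5])
```

```text
win [[ 0.53417544 -0.16176061  0.028     ]
 [ 0.53643343 -0.19671398  0.028     ]] slot yaw 3.6961652194410988 mid [ 0.53530444 -0.1792373   0.028     ]
side [[ 0.53383211 -0.1601804   0.028     ]
 [ 0.53703192 -0.1959745   0.028     ]] 5.1083716112776045 [ 0.53543202 -0.17807745  0.028     ]
rail [[0.5346702  0.20418745 0.065     ]
 [0.64109041 0.14103813 0.065     ]] -30.68472229887787
rail side [[0.53035547 0.20777681 0.065     ]
 [0.64097545 0.13978759 0.065     ]] -31.57570367500194
yel [[0.58584701 0.22420493 0.065     ]
 [0.54007372 0.14752117 0.065     ]] -30.833393386729625 [0.56296036 0.18586305 0.065     ]
yel side [[0.57686945 0.20828637 0.065     ]
 [0.53834038 0.15037808 0.065     ]] [0.55760491 0.17933222 0.065     ]
head
[0.5894 0.1676 0.152 ] [-0.05  0.17  0.16 -0.03]
[[0.5906383  0.16832754 0.146     ]] [[0.59132569 0.17391726 0.146     ]]
pip
[0.5817 0.187  0.1126] [-0.08  0.27  0.25 -0.04]
```

>>> {"method": "apply_moves", "body": {
  "series": [
    [0.331,0.549,-0.15,0,0,-0.427],
    [0.331,0.549,-0.15,0,0,-0.427],
    [0.331,0.549,-0.15,0,0,-0.427],
    [0.331,0.549,-0.15,0,0,-0.427],
    [0.331,0.549,-0.15,0,0,-0.427],
    [0.331,0.549,-0.15,0,0,-0.427],
    [0.331,0.549,-0.15,0,0,-0.427],
    [0.331,0.549,-0.15,0,0,-0.427],
    [0.331,0.549,-0.15,0,0,-0.427],
    [0.331,0.549,-0.15,0,0,-0.427],
    [0.331,0.549,-0.15,0,0,-0.427],
    [0.331,0.549,-0.15,0,0,-0.427]
  ],
  "jaw": 1
}}

```text
time: 2.85
eef_pos: [0.5354, -0.1804, 0.1309]
tcp_rot: [0.999, 0.038, 0.0, 0.0]
contact_force: [-0.5, -0.0, 0.2]
opening: 0.995
finger_force: 0.0
```

>>> {"method": "apply_moves", "body": {
  "series": [
    [0,0.002,-0.07,0,0,0],
    [0,0.002,-0.11,0,0,0],
    [0,0.002,-0.131,0,0,0],
    [0,0.002,-0.131,0,0,0],
    [0,0.002,-0.131,0,0,0]
  ]
}}

```text
time: 3.48
eef_pos: [0.5368, -0.1784, 0.0272]
tcp_rot: [0.999, 0.038, 0.001, 0.001]
contact_force: [0.2, 0.6, 0.3]
opening: 0.997
finger_force: 0.0
```

>>> {"method": "apply_moves", "body": {
  "series": [
    [0,0,0,0,0,0],
    [0,0,0,0,0,0],
    [0,0,0,0,0,0],
    [0,0,0,0,0,0],
    [0,0,0,0,0,0],
    [0,0,0,0,0,0]
  ],
  "jaw": 0,
  "squeeze": 40
}}

```text
time: 4.22
eef_pos: [0.5366, -0.1781, 0.0271]
tcp_rot: [0.999, 0.039, 0.001, 0.001]
contact_force: [-1.2, -0.7, 6.0]
opening: 0.648
finger_force: 43.5
```

>>> {"method": "apply_moves", "body": {
  "series": [
    [0,0,0.05,0,0,0],
    [0,0,0.12,0,0,0],
    [0,0.04,0.19,0,0,-0.1],
    [-0.002,0.1,0.216,0,0,-0.25],
    [-0.004,0.17,0.216,0,0,-0.4],
    [-0.007,0.24,0.216,0,0,-0.55],
    [-0.009,0.31,0.216,0,0,-0.7],
    [-0.011,0.38,0.216,0,0,-0.787],
    [-0.013,0.45,0.216,0,0,-0.787],
    [-0.013,0.484,0.216,0,0,-0.787],
    [-0.013,0.484,0.216,0,0,-0.787],
    [-0.013,0.484,0.216,0,0,-0.787]
  ]
}}

```text
time: 5.72
eef_pos: [0.5245, 0.2092, 0.1972]
tcp_rot: [0.964, -0.267, -0.001, 0.001]
contact_force: [0.2, -1.4, -3.5]
opening: 0.643
finger_force: 45.2
```

Run:
```python
from h import *
T=ctrl.read_camera('top');S=ctrl.read_camera('side')
def cr(im,x,y,w,h): return cv2.resize(im[y:y+h,x:x+w],(400,300),interpolation=cv2.INTER_CUBIC)
cv2.imwrite('pics/m2.png',np.hstack([cr(T,200,162,100,75),cr(S,236,85,140,105)])[:,:,::-1])
s=ctrl.get_state();print(s['eef_pos'],s['tcp_rot'],s['contact_force'],s['qpos'],s['opening'])
```

```text
[0.52498486 0.20868288 0.19771011] [ 9.63510154e-01 -2.67671029e-01 -5.10674237e-04  3.77099078e-04] [-0.36436847 -0.59259038 -3.71016424] [ 1.98872321e-01  9.56498828e-02  1.89711622e+00 -2.30123087e-04
  1.15007870e+00  2.31171297e+00] 0.6453446730988495
```

View pics/m2.png

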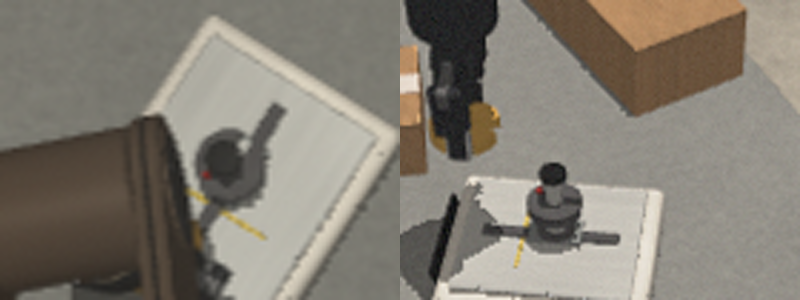

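>>> {"method": "apply_moves", "body": {
  "series": [
    [0,0,-0.05,0,0,0],
    [0,0,-0.081,0,0,0],
    [0,0,-0.081,0,0,0],
    [0.014,-0.008,-0.081,0,0,0],
    [0.027,-0.016,-0.081,0,0,0],
    [0.0407,-0.0245,-0.081,0,0,0],
    [0.0407,-0.0245,-0.081,0,0,0],
    [0.0407,-0.0245,-0.081,0,0,0]
  ]
}}

```text
time: 6.82
eef_pos: [0.5577, 0.1901, 0.1335]
tcp_rot: [0.964, -0.267, -0.0, 0.0]
contact_force: [-0.6, -0.4, -3.0]
opening: 0.645
finger_force: 45.2
```

Run:
```python
from h import *
S=ctrl.read_camera('side')
cv2.imwrite('pics/m3.png',cv2.resize(S[115:190,250:350],(800,600),interpolation=cv2.INTER_CUBIC)[:,:,::-1])
s=ctrl.get_state();print(s['eef_pos'],s['contact_force'])
```

```text
[0.55745429 0.19021967 0.13334103] [-0.28346251 -0.33724048 -2.17470886]
```

View pics/m3.png

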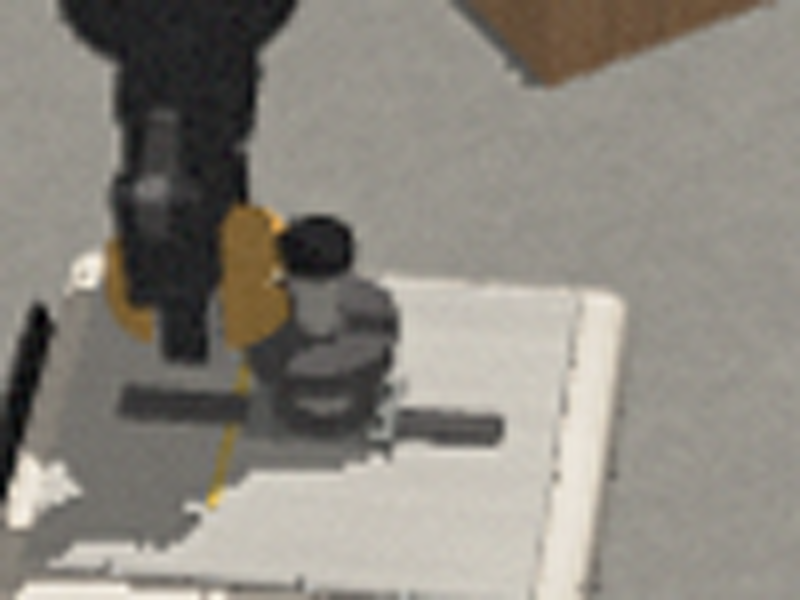

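The side view shows the weight level, between the head and the dark weight. Its slot mouth at about (270,275) faces the neck at (320,300). I'll keep advancing.

>>> {"method": "apply_moves", "body": {
  "series": [
    [0.0054,-0.0032,0,0,0,0],
    [0.0107,-0.0064,0,0,0,0],
    [0.0161,-0.0097,0,0,0,0],
    [0.0161,-0.0097,0,0,0,0]
  ]
}}

```text
time: 7.38
eef_pos: [0.5711, 0.1821, 0.1336]
tcp_rot: [0.964, -0.267, 0.0, -0.0]
contact_force: [-0.6, -0.1, -3.5]
opening: 0.647
finger_force: 45.2
```

>>> {"method": "apply_moves", "body": {
  "series": [
    [0.0054,-0.0032,0,0,0,0],
    [0.0107,-0.0064,0,0,0,0],
    [0.0161,-0.0097,0,0,0,0],
    [0.0161,-0.0097,0,0,0,0]
  ]
}}

```text
time: 7.88
eef_pos: [0.584, 0.1743, 0.1336]
tcp_rot: [0.964, -0.267, 0.0, -0.0]
contact_force: [-0.4, 0.2, -3.1]
opening: 0.649
finger_force: 45.2
```

>>> {"method": "apply_moves", "body": {
  "series": [
    [0.0021,-0.0013,0,0,0,0],
    [0.0043,-0.0026,0,0,0,0],
    [0.0064,-0.0039,0,0,0,0],
    [0.0064,-0.0039,0,0,0,0]
  ]
}}

```text
time: 8.38
eef_pos: [0.5888, 0.1714, 0.1335]
tcp_rot: [0.964, -0.267, 0.0, -0.0]
contact_force: [-0.0, 0.7, -1.4]
opening: 0.647
finger_force: 45.2
```

>>> {"method": "apply_moves", "body": {
  "series": [
    [0.0016,-0.001,0,0,0,0],
    [0.0021,-0.0013,0,0,0,0],
    [0.0021,-0.0013,0,0,0,0]
  ]
}}

```text
time: 8.75
eef_pos: [0.5904, 0.1704, 0.1335]
tcp_rot: [0.964, -0.267, 0.0, -0.0]
contact_force: [1.4, -0.2, -3.9]
opening: 0.646
finger_force: 45.2
```

>>> {"method": "apply_moves", "body": {
  "series": [
    [0.0008,-0.0005,0,0,0,0],
    [0.0016,-0.001,0,0,0,0],
    [0.0016,-0.001,0,0,0,0]
  ]
}}

```text
time: 9.12
eef_pos: [0.5917, 0.1696, 0.1335]
tcp_rot: [0.964, -0.267, 0.0, -0.0]
contact_force: [-0.2, -0.7, -3.6]
opening: 0.648
finger_force: 45.2
```

>>> {"method": "apply_moves", "body": {
  "series": [
    [0.0011,-0.0006,0,0,0,0],
    [0.0011,-0.0006,0,0,0,0]
  ]
}}

```text
time: 9.38
eef_pos: [0.5925, 0.1691, 0.1335]
tcp_rot: [0.964, -0.267, -0.0, -0.0]
contact_force: [0.3, 0.0, -2.4]
opening: 0.645
finger_force: 45.2
```

>>> {"method": "apply_moves", "body": {
  "series": [
    [0.0011,-0.0006,0,0,0,0],
    [0.0011,-0.0006,0,0,0,0]
  ]
}}

```text
time: 9.62
eef_pos: [0.5928, 0.169, 0.1333]
tcp_rot: [0.964, -0.267, -0.001, -0.0]
contact_force: [-2.7, 2.0, -2.9]
opening: 0.647
finger_force: 45.2
```

>>> {"method": "apply_moves", "body": {
  "series": [
    [0.0006,-0.0004,0,0,0,0],
    [0.0006,-0.0004,0,0,0,0]
  ]
}}

```text
time: 9.88
eef_pos: [0.5929, 0.1689, 0.1331]
tcp_rot: [0.964, -0.267, -0.001, -0.0]
contact_force: [-4.9, 2.9, -1.8]
opening: 0.643
finger_force: 45.3
```

>>> {"method": "apply_moves", "body": {
  "series": [
    [-0.002,0.0012,0,0,0,0],
    [-0.004,0.0024,0,0,0,0],
    [-0.004,0.0024,0,0,0,0]
  ]
}}

```text
time: 10.25
eef_pos: [0.5912, 0.17, 0.1338]
tcp_rot: [0.964, -0.267, 0.001, -0.0]
contact_force: [-1.0, 1.0, -3.3]
opening: 0.642
finger_force: 45.2
```

>>> {"method": "apply_moves", "body": {
  "series": [
    [0,0,-0.002,0,0,0],
    [0,0,-0.004,0,0,0],
    [0,0,-0.004,0,0,0]
  ]
}}

```text
time: 10.62
eef_pos: [0.5906, 0.1702, 0.13]
tcp_rot: [0.964, -0.267, -0.0, 0.0]
contact_force: [-1.1, -0.8, -2.9]
opening: 0.645
finger_force: 45.2
```

>>> {"method": "apply_moves", "body": {
  "series": [
    [0,0,-0.0013,0,0,0],
    [0,0,-0.0025,0,0,0],
    [0,0,-0.0025,0,0,0]
  ]
}}

```text
time: 11.0
eef_pos: [0.5906, 0.1703, 0.1282]
tcp_rot: [0.964, -0.267, -0.0, 0.0]
contact_force: [-0.6, -0.1, -4.0]
opening: 0.645
finger_force: 45.2
```

>>> {"method": "apply_moves", "body": {
  "series": [
    [0,0,-0.0013,0,0,0],
    [0,0,-0.0013,0,0,0]
  ]
}}

```text
time: 11.25
eef_pos: [0.5906, 0.1703, 0.1272]
tcp_rot: [0.964, -0.267, -0.0, 0.0]
contact_force: [-0.2, 0.2, -3.8]
opening: 0.645
finger_force: 45.2
```

>>> {"method": "apply_moves", "body": {
  "series": [
    [0,0,-0.0013,0,0,0],
    [0,0,-0.0013,0,0,0]
  ]
}}

```text
time: 11.5
eef_pos: [0.5906, 0.1703, 0.1261]
tcp_rot: [0.964, -0.267, -0.0, 0.0]
contact_force: [-0.5, -0.7, -2.0]
opening: 0.646
finger_force: 45.2
```

>>> {"method": "apply_moves", "body": {
  "series": [
    [0,0,-0.0013,0,0,0],
    [0,0,-0.0013,0,0,0]
  ]
}}

```text
time: 11.75
eef_pos: [0.5908, 0.1703, 0.1255]
tcp_rot: [0.964, -0.267, 0.0, -0.0]
contact_force: [-0.6, 0.0, -1.7]
opening: 0.649
finger_force: 45.4
```

>>> {"method": "apply_moves", "body": {
  "series": [
    [0,0,-0.0013,0,0,0],
    [0,0,-0.0013,0,0,0]
  ]
}}

```text
time: 12.0
eef_pos: [0.5909, 0.1703, 0.1247]
tcp_rot: [0.964, -0.267, 0.0, -0.0]
contact_force: [-0.5, -0.2, 0.2]
opening: 0.648
finger_force: 45.6
```

Run:
```python
from h import *
S=ctrl.read_camera('side')
cv2.imwrite('pics/m4.png',cv2.resize(S[115:190,250:350],(800,600),interpolation=cv2.INTER_CUBIC)[:,:,::-1])
s=ctrl.get_state();print(s['eef_pos'],s['contact_force'],s['wrist_torque'],ctrl.nose_length)
```

```text
[0.59087162 0.17031974 0.12472769] [-1.57932495 -0.08137222  1.55234807] [0.03186623 0.23634522 0.02493874] 0.019
```

View pics/m4.png

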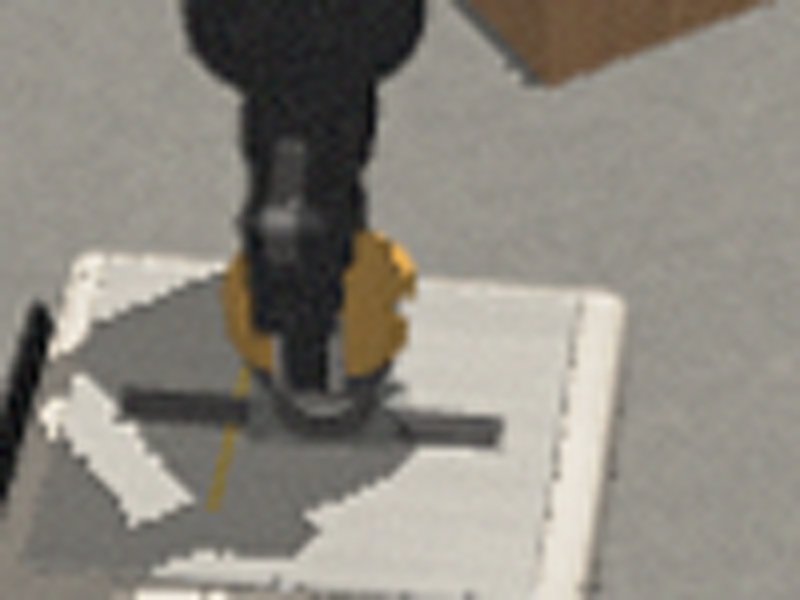

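The side view shows the weight on the stem, centred over the dark weight and lightly resting. I'll ease the load and turn it counter-clockwise.

>>> {"method": "apply_moves", "body": {
  "series": [
    [0,0,0.001,0,0,0],
    [0,0,0.001,0,0,0.12],
    [0,0.0002,0.001,0,0,0.25],
    [0,0.0003,0.001,0,0,0.37],
    [0,0.0004,0.001,0,0,0.5],
    [0,0.0004,0.001,0,0,0.5]
  ]
}}

```text
time: 12.8
eef_pos: [0.5913, 0.1707, 0.1252]
tcp_rot: [0.997, -0.075, 0.001, -0.0]
contact_force: [0.7, -0.0, -0.1]
opening: 0.649
finger_force: 45.4
```

>>> {"method": "apply_moves", "body": {
  "series": [
    [0,0.0001,0,0,0,0.12],
    [0,0.0002,0,0,0,0.25],
    [0,0.0003,0,0,0,0.37],
    [0,0.0004,0,0,0,0.5],
    [0,0.0004,0,0,0,0.5]
  ]
}}

```text
time: 13.42
eef_pos: [0.5907, 0.1711, 0.125]
tcp_rot: [0.993, 0.121, 0.0, -0.0]
contact_force: [0.2, 1.4, -0.6]
opening: 0.643
finger_force: 45.5
```

>>> {"method": "apply_moves", "body": {
  "series": [
    [0,0.0001,0,0,0,0.12],
    [0,0.0002,0,0,0,0.24],
    [0,0.0002,0,0,0,0.335],
    [0,0.0002,0,0,0,0.335],
    [0,0.0002,0,0,0,0.335]
  ]
}}

```text
time: 14.05
eef_pos: [0.5903, 0.171, 0.1244]
tcp_rot: [0.968, 0.25, -0.001, -0.0]
contact_force: [-0.2, 0.1, -3.8]
opening: 0.646
finger_force: 45.2
```

>>> {"method": "apply_moves", "body": {
  "series": [
    [0,0,-0.0013,0,0,0],
    [0,0,-0.002,0,0,0],
    [0,0,-0.002,0,0,0]
  ]
}}

```text
time: 14.42
eef_pos: [0.5905, 0.171, 0.1232]
tcp_rot: [0.968, 0.251, -0.0, 0.0]
contact_force: [-0.5, -0.9, -2.7]
opening: 0.641
finger_force: 45.2
```

>>> {"method": "apply_moves", "body": {
  "series": [
    [0,0,-0.0013,0,0,0],
    [0,0,-0.002,0,0,0],
    [0,0,-0.002,0,0,0]
  ]
}}

```text
time: 14.8
eef_pos: [0.5906, 0.171, 0.1217]
tcp_rot: [0.968, 0.251, -0.0, 0.0]
contact_force: [-0.9, -0.4, -2.5]
opening: 0.646
finger_force: 45.2
```

>>> {"method": "apply_moves", "body": {
  "series": [
    [0,0,-0.0013,0,0,0],
    [0,0,-0.0013,0,0,0]
  ]
}}

```text
time: 15.05
eef_pos: [0.5907, 0.1711, 0.1208]
tcp_rot: [0.968, 0.251, 0.0, 0.0]
contact_force: [-1.9, -0.8, -1.0]
opening: 0.641
finger_force: 45.4
```

>>> {"method": "apply_moves", "body": {
  "series": [
    [0,0,-0.0013,0,0,0],
    [0,0,-0.0013,0,0,0]
  ]
}}

```text
time: 15.3
eef_pos: [0.5909, 0.1713, 0.1202]
tcp_rot: [0.968, 0.251, 0.0, -0.0]
contact_force: [-1.9, 0.8, 0.6]
opening: 0.645
finger_force: 45.6
```

>>> {"method": "apply_moves", "body": {
  "series": [
    [0,0,-0.0008,0,0,0],
    [0,0,-0.0008,0,0,0]
  ]
}}

```text
time: 15.55
eef_pos: [0.5909, 0.1713, 0.1197]
tcp_rot: [0.968, 0.251, 0.0, -0.0]
contact_force: [-2.5, -0.0, 2.2]
opening: 0.646
finger_force: 45.8
```

>>> {"method": "apply_moves", "body": {
  "series": [
    [0,0,0,0,0,0],
    [0,0,0,0,0,0],
    [0,0,0,0,0,0],
    [0,0,0,0,0,0]
  ],
  "jaw": 1
}}

```text
time: 16.05
eef_pos: [0.5908, 0.171, 0.119]
tcp_rot: [0.968, 0.251, 0.0, 0.0]
contact_force: [-0.8, 1.4, 0.5]
opening: 1.0
finger_force: 0.0
```

>>> {"method": "apply_moves", "body": {
  "series": [
    [0,0,0.02,0,0,0],
    [0,0,0.05,0,0,0],
    [0,0,0.1,0,0,0],
    [0,0,0.15,0,0,0],
    [-0.05,-0.05,0.19,0,0,0],
    [-0.08,-0.12,0.19,0,0,0],
    [-0.1,-0.19,0.19,0,0,0],
    [-0.1,-0.26,0.19,0,0,0],
    [-0.1,-0.32,0.19,0,0,0],
    [-0.1,-0.38,0.19,0,0,0],
    [-0.1,-0.38,0.19,0,0,0]
  ]
}}

```text
time: 17.42
eef_pos: [0.5107, -0.1358, 0.2725]
tcp_rot: [0.969, 0.249, 0.001, 0.001]
contact_force: [0.0, 0.3, 0.3]
opening: 0.998
finger_force: 0.0
```

Run:
```python
from h import *
T=ctrl.read_camera('top');S=ctrl.read_camera('side')
def cr(im,x,y,w,h): return cv2.resize(im[y:y+h,x:x+w],(400,300),interpolation=cv2.INTER_CUBIC)
cv2.imwrite('pics/m5.png',np.hstack([cr(T,226,174,64,48),cr(S,258,130,64,48)])[:,:,::-1])
```

```text
(no output)
```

View pics/m5.png

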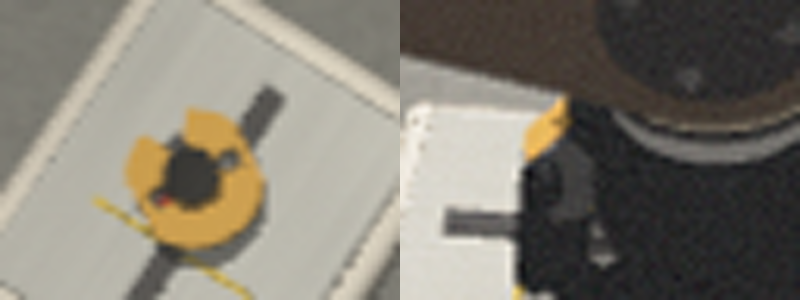

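The top view shows the weight seated on the stem under the head. The red pip shows in its window at (165,200), and the slot points up and left, 60° off the dark weight's slot. The gripper is clear, so I'm handing in.

```bash
python3 -c "
from plant import ctrl
print(ctrl.sign_off())"
```

```text
the job is handed in; nothing more can be done
None
```

The brass weight is on the carrier, turned 60° from the dark weight's slot, dropped over the red pip and released; the job is handed in at about 17.5 s, and the hand-in gave no verdict.

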